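# Set the stock tags of the jar bins

## Task

On the board, set the four hinged stock tags to match the bins behind them: push tags over with a fingertip so that each full bin (one with two jars in it) has its tag leaning back towards the bin, ring face up, and each bin with one jar or none has its tag leaning forward, away from the bin, bar face up. Do not pick up or shift the bins, the jars or the other things on the bench.

Things in the scene. Friction and masses are not known exactly. Their poses are not given: they have to be found in the camera images.
- board: fixed plywood board lying on the bench, 300 x 390 x 12 mm; origin on its underside, below the middle of the row of tags; x points from the tags to the bins (away from the robot), y left; it spans x -65 to +235 mm. A tag: smooth, slippery aluminium plate 4 mm thick, 48 mm wide, 30 g, reaching 50 mm from its hinge; its 8 mm thick free edge, when it leans, is 57 mm above the bench and 41 mm from the hinge line
- holder_a: black tag holder fixed on the board, one of four in a row 90 mm apart (order varies): base 30 x 64 x 6 mm, two cheeks up to 22 mm high. Origin: centre of its underside, 12 mm above the bench; axes as the board's. The tag's hinge line runs along its y, 16 mm above the origin. Its bin stands straight behind it, centre 158 mm along its x
- tag_a (a joint): hinge of the tag in holder_a (rad): 0 = upright; +0.95 = leaning back towards the bins (end stop), the face with the raised ring up; -0.95 = leaning forward, away from the bins (end stop), the face with the raised straight bar up. It turns freely: once pushed past upright the tag falls to the stop by its own weight and stays
- holder_b: black tag holder fixed on the board, one of four in a row 90 mm apart (order varies): base 30 x 64 x 6 mm, two cheeks up to 22 mm high. Origin: centre of its underside, 12 mm above the bench; axes as the board's. The tag's hinge line runs along its y, 16 mm above the origin. Its bin stands straight behind it, centre 158 mm along its x
- tag_b (a joint): hinge of the tag in holder_b (rad): 0 = upright; +0.95 = leaning back towards the bins (end stop), the face with the raised ring up; -0.95 = leaning forward, away from the bins (end stop), the face with the raised straight bar up. It turns freely: once pushed past upright the tag falls to the stop by its own weight and stays
- holder_c: black tag holder fixed on the board, one of four in a row 90 mm apart (order varies): base 30 x 64 x 6 mm, two cheeks up to 22 mm high. Origin: centre of its underside, 12 mm above the bench; axes as the board's. The tag's hinge line runs along its y, 16 mm above the origin. Its bin stands straight behind it, centre 158 mm along its x
- tag_c (a joint): hinge of the tag in holder_c (rad): 0 = upright; +0.95 = leaning back towards the bins (end stop), the face with the raised ring up; -0.95 = leaning forward, away from the bins (end stop), the face with the raised straight bar up. It turns freely: once pushed past upright the tag falls to the stop by its own weight and stays
- holder_d: black tag holder fixed on the board, one of four in a row 90 mm apart (order varies): base 30 x 64 x 6 mm, two cheeks up to 22 mm high. Origin: centre of its underside, 12 mm above the bench; axes as the board's. The tag's hinge line runs along its y, 16 mm above the origin. Its bin stands straight behind it, centre 158 mm along its x
- tag_d (a joint): hinge of the tag in holder_d (rad): 0 = upright; +0.95 = leaning back towards the bins (end stop), the face with the raised ring up; -0.95 = leaning forward, away from the bins (end stop), the face with the raised straight bar up. It turns freely: once pushed past upright the tag falls to the stop by its own weight and stays
- bin_a: loose open grey bin, 116 x 66 x 36 mm (x, y, z), walls and floor 4 mm, on the board behind one of the tags (which one varies; its letter does not match the tag's). Origin: centre of its underside, x as the board's. Room for two jars, 26 mm before and behind its centre; its front wall is 100 mm behind the hinge line
- bin_b: loose open grey bin, 116 x 66 x 36 mm (x, y, z), walls and floor 4 mm, on the board behind one of the tags (which one varies; its letter does not match the tag's). Origin: centre of its underside, x as the board's. Room for two jars, 26 mm before and behind its centre; its front wall is 100 mm behind the hinge line
- bin_c: loose open grey bin, 116 x 66 x 36 mm (x, y, z), walls and floor 4 mm, on the board behind one of the tags (which one varies; its letter does not match the tag's). Origin: centre of its underside, x as the board's. Room for two jars, 26 mm before and behind its centre; its front wall is 100 mm behind the hinge line
- bin_d: loose open grey bin, 116 x 66 x 36 mm (x, y, z), walls and floor 4 mm, on the board behind one of the tags (which one varies; its letter does not match the tag's). Origin: centre of its underside, x as the board's. Room for two jars, 26 mm before and behind its centre; its front wall is 100 mm behind the hinge line
- jar_1: small screw jar with a white lid, 44 mm wide, 55 mm high, upright and loose in one of the bins. Origin: centre of its underside
- jar_2: small screw jar with a white lid, 47 mm wide, 58 mm high, upright and loose in one of the bins. Origin: centre of its underside
- jar_3: small screw jar with a white lid, 44 mm wide, 55 mm high, upright and loose in one of the bins. Origin: centre of its underside
- jar_4: small screw jar with a white lid, 47 mm wide, 58 mm high, upright and loose in one of the bins. Origin: centre of its underside
- jar_5: small screw jar with a white lid, 44 mm wide, 55 mm high, upright and loose in one of the bins. Origin: centre of its underside
- tape_roll: roll of cream tape, 87 mm across, 19 mm high, a loose bystander on the bench; origin: centre of its underside
- marker_pen: red marker pen lying, 18 x 138 x 18 mm, a loose bystander on the bench; origin: centre of its underside
- red_tin: small red tin, 42 x 60 x 34 mm, a loose bystander on the bench; origin: centre of its underside
- wood_block: beech block, 26 x 70 x 22 mm, a loose bystander on the bench; origin: centre of its underside
- bottle_cap: white screw cap, 36 mm across, 18 mm high, a loose bystander on the bench; origin: centre of its underside

How it is judged (in metres and radians):
At the end, for the whole second after the job is handed in: every tag whose bin holds two jars leans back (joint over 0.8 rad), every other tag leans forward (joint below -0.8 rad), all tags at rest; bins and jars within 15 mm and bystanders within 20 mm of where they started ((y of bin_a in the frame of holder_a above 0.045 m or y of bin_a in the frame of holder_a below -0.045 m or value of joint tag_a above 0.8 rad) and (y of bin_b in the frame of holder_a above 0.045 m or y of bin_b in the frame of holder_a below -0.045 m or value of joint tag_a above 0.8 rad) and (y of bin_c in the frame of holder_a above 0.045 m or y of bin_c in the frame of holder_a below -0.045 m or value of joint tag_a below -0.8 rad) and (y of bin_d in the frame of holder_a above 0.045 m or y of bin_d in the frame of holder_a below -0.045 m or value of joint tag_a below -0.8 rad) and (y of bin_a in the frame of holder_b above 0.045 m or y of bin_a in the frame of holder_b below -0.045 m or value of joint tag_b above 0.8 rad) and (y of bin_b in the frame of holder_b above 0.045 m or y of bin_b in the frame of holder_b below -0.045 m or value of joint tag_b above 0.8 rad) and (y of bin_c in the frame of holder_b above 0.045 m or y of bin_c in the frame of holder_b below -0.045 m or value of joint tag_b below -0.8 rad) and (y of bin_d in the frame of holder_b above 0.045 m or y of bin_d in the frame of holder_b below -0.045 m or value of joint tag_b below -0.8 rad) and (y of bin_a in the frame of holder_c above 0.045 m or y of bin_a in the frame of holder_c below -0.045 m or value of joint tag_c above 0.8 rad) and (y of bin_b in the frame of holder_c above 0.045 m or y of bin_b in the frame of holder_c below -0.045 m or value of joint tag_c above 0.8 rad) and (y of bin_c in the frame of holder_c above 0.045 m or y of bin_c in the frame of holder_c below -0.045 m or value of joint tag_c below -0.8 rad) and (y of bin_d in the frame of holder_c above 0.045 m or y of bin_d in the frame of holder_c below -0.045 m or value of joint tag_c below -0.8 rad) and (y of bin_a in the frame of holder_d above 0.045 m or y of bin_a in the frame of holder_d below -0.045 m or value of joint tag_d above 0.8 rad) and (y of bin_b in the frame of holder_d above 0.045 m or y of bin_b in the frame of holder_d below -0.045 m or value of joint tag_d above 0.8 rad) and (y of bin_c in the frame of holder_d above 0.045 m or y of bin_c in the frame of holder_d below -0.045 m or value of joint tag_d below -0.8 rad) and (y of bin_d in the frame of holder_d above 0.045 m or y of bin_d in the frame of holder_d below -0.045 m or value of joint tag_d below -0.8 rad) and velocity of joint tag_a between -0.1 and 0.1 rad/s and velocity of joint tag_b between -0.1 and 0.1 rad/s and velocity of joint tag_c between -0.1 and 0.1 rad/s and velocity of joint tag_d between -0.1 and 0.1 rad/s and distance of each of bin_a, bin_b, bin_c, bin_d, jar_1, jar_2, jar_3, jar_4, jar_5 from where it was at the start of the episode below 0.015 m and distance of each of tape_roll, marker_pen, red_tin, wood_block, bottle_cap from where it was at the start of the episode below 0.02 m); the robot touches nothing.
It fails at once if a bin or a jar is lifted, or shifted by more than 15 mm (distance of any of bin_a, bin_b, bin_c, bin_d, jar_1, jar_2, jar_3, jar_4, jar_5 from where it was at the start of the episode above 0.015 m).
It fails at once if another thing on the bench is lifted, or shifted by more than 20 mm (distance of any of tape_roll, marker_pen, red_tin, wood_block, bottle_cap from where it was at the start of the episode above 0.02 m).
It also fails if it takes over 56 s, if anything falls off the work surface, if the arm or the gripper's body presses on something with over 40 N, if the wrist force passes 120 N, or if a joint passes its speed limit or range.

## Robot

A 6-joint arm with a two-finger parallel gripper is mounted at the origin on a cart in front of the work surface, level with it; the furniture and walls round the work are solid. World frame = base frame: x ahead of the robot, y to its left, z up, the work surface at z = 0. Lengths are in mm, angles in degrees, forces in N, time in s.
With the tool pointing down it reaches from about 225 to 725 mm from the base axis. Payload 3.1 kg.
Tool frame: the origin (TCP) lies at the very end of the fingers, on their centre line; the grasp point (between the pads) lies manip.grip_depth behind it (manip.grip_depth is the distance from the TCP to the grasp point, in mm); z points along the fingers, y is the line along which they close (so a half turn about z gives the same grasp; the last joint's range is limited). The gripper opens to 85 mm and grips with 20 to 120 N. Pads are 22 mm wide; open, the fingers measure 114 mm over their backs; the gripper's body (76 mm by 85 mm) begins 54 mm behind the grasp point. The pads swing forward as they close: fully open they stand 13 mm farther back than shut.
Start: joints at [61.49, 2.75, 5.684, 92.934, 0, 82.678], TCP at [189.757, 489.5, 231.312] pointing down, gripper open.
Joint ranges: [-166.93, 166.93], [-56.73, 111.36], [-69.38, 81.34], [-121.58, 131.49], [-85.45, 84.26], [-180, 180]. Speed limits (degrees/s): [159.86, 159.86, 180, 180, 180, 180].

## Interface

Orientations are given as [roll, pitch, yaw] about the fixed x, y, z axes, in that order (R = Rz(yaw) Ry(pitch) Rx(roll)).
In Python, from workcell import get_obs, optics, ticket, manip gives the robot as it stands.
- The arm moves only by the tool play_rows, never from a script. Its argument "commands" is a list of rows, each an object with "linear": the shift along the tool's x, y, z in units of 0.75 m (1.0 is 0.75 m), a list of three; "delta_rot": the turn, a rotation vector about the tool's x, y, z in units of pi rad (1.0 is pi rad), a list of three. In form: [{"linear": [x, y, z], "delta_rot": [rx, ry, rz]}, ...]. A call has 1 to 8 rows; each row is the pose to reach, as a shift and turn from the pose commanded when the call began, along the tool's axes at that moment, turning the shorter way round; what a row does not reach only later rows make up. A row lasts 1/8 s, in which the tool goes at most 62.5 mm and 10.7 degrees, less where a joint would pass 70% of its speed; a pose out of reach is approached as far as the arm can. A call with a number of a shift or a turn outside -1 to 1 is refused whole. A call with a gripper value outside its range is refused whole. "gripper" is the closure, from -1 (fully open) to 1 (shut), set as the call begins (left out, the last holds). The fingers move at their own pace and stop on an object; the grip force is fixed at half the most. Time passes only in rows, so rows that repeat a pose let the fingers close. It gives the time, the measured TCP pose, the force, the opening and the grip force at its end, in the units of the state.
- get_obs(): the state, without advancing time (a new reading comes with each control period).
- optics.camera(name): name is "scene" or "top"; returns the picture (384x512x3 uint8, red, green, blue); there is no depth.
- optics.camera_info(name): a dict with "fx", "fy", "cx", "cy" (pixels), "pose" (4x4, takes a point from camera to world coordinates). Camera axes: x right, y down, z forward; pixel columns grow to the right and rows downward; lengths in mm; the calibration is good to about 2 mm. A picture is of the moment at which its call begins. camera_info takes no time and is no camera call.
- ticket.hand_in(): hands the job in; it is judged then, once.
Trained networks look in the newest picture that a camera, given by its name, has taken for a name from the list of things; names that differ only in an ending like _2 or _b are one class to them, and where a whole thing is asked for, a point or a joint stands for the part that bears it (a point fixed in the world has none). Each returns a list of dicts, best first, with "confidence" (0 to 1); they miss things now and then, are a little off and sometimes report something else, mostly with a low value. They report only what shows in the picture. A call takes as long as a camera call.
- optics.spot_in(camera, query): "centre" ([row, column] as shares, 0 to 1, of the picture: columns of its width, rows of its height, amid what is visible of it).
The state is a dict: "clock": time; "joint_pos": joint angles; "qd": joint speeds; "effort": joint torques, N m; "ee_pos": TCP position; "orientation": TCP orientation; "wrist_force": force on the tool from outside, world axes, zero at the start; "wrist_torque": the same for the moment, N m; "grip_width": finger opening in mm; "grasp_force": force on a finger pad.
Only numpy, scipy, OpenCV 4.12 (cv2) and the standard library are available. Lean on these libraries where they do the work, as an engineer would, in place of code of your own. Each camera call takes 0.05 s, during which the arm holds its last target. There are 200 camera calls.

## Working session

There is one attempt and no reset: what is moved stays moved. The work goes in short steps, Python scripts to look and compute and a tool call to move; the robot and the scene stay as the last step left them, time stands still between calls to the robot, and variables do not carry over. Pictures are saved under pics/ and viewed, at most 10 in all, crops included, and the job is handed in when it is done.

Besides the shell and the picture viewer there is one more tool, called after "Call:" as name([rows], argument=value, ...), one row to a line, values as JSON. play_rows: Moves the arm, as the interface text tells. Its arguments: {"type":"object","properties":{"commands":{"type":"array"},"gripper":{"type":"number"}},"required":["commands"]}

```bash
mkdir -p pics; python3 - <<'E'
from workcell import get_obs, optics, ticket, manip
import cv2, numpy as np
for n in ("top","scene"):
    im=optics.camera(n); cv2.imwrite(f"pics/{n}0.png",cv2.resize(im[:,:,::-1],(800,600),interpolation=cv2.INTER_CUBIC))
    i=optics.camera_info(n); print(n,i["fx"],i["fy"],i["cx"],i["cy"],np.round(i["pose"],3).tolist())
    for q in ("holder_a","bin_a","jar_1"):
        print(q,[(round(d["confidence"],2),np.round(np.array(d["centre"])*[384,512],1).tolist()) for d in optics.spot_in(n,q)])
o=get_obs();print(o["clock"],o["ee_pos"],o["orientation"],manip.grip_depth)
E
```

```text
top 447.3719007968253 447.3719007968253 254.3745380561395 186.38913772971915 [[-0.021, -0.994, 0.105, 475.823], [-0.999, 0.024, 0.026, 279.225], [-0.028, -0.104, -0.994, 977.008], [0.0, 0.0, 0.0, 1.0]]
holder_a [(0.97, [214.2, 337.8]), (0.9, [221.9, 247.4]), (0.72, [206.8, 378.4]), (0.65, [222.5, 293.1]), (0.62, [189.1, 303.6])]
bin_a [(0.94, [127.3, 361.8]), (0.89, [144.8, 280.1]), (0.79, [154.2, 240.1])]
jar_1 [(0.9, [133.6, 277.2]), (0.84, [153.8, 282.9]), (0.84, [127.5, 318.7]), (0.63, [162.9, 238.4]), (0.58, [220.8, 249.4]), (0.57, [140.6, 232.0])]
scene 387.514908446336 387.514908446336 257.6562067850075 195.49930420150648 [[0.737, -0.441, 0.513, 69.284], [-0.676, -0.501, 0.54, -235.716], [0.019, -0.745, -0.667, 688.223], [0.0, 0.0, 0.0, 1.0]]
holder_a [(0.92, [244.1, 286.4]), (0.9, [263.6, 322.9]), (0.86, [225.7, 257.9]), (0.66, [206.8, 229.7])]
bin_a [(0.95, [208.0, 320.0]), (0.92, [222.2, 357.2]), (0.88, [195.4, 295.2]), (0.72, [185.1, 288.4]), (0.61, [182.3, 265.9])]
jar_1 [(0.88, [188.4, 289.3]), (0.85, [196.8, 324.8]), (0.8, [174.3, 303.4]), (0.68, [175.6, 260.1]), (0.61, [165.6, 270.1]), (0.43, [173.0, 222.0])]
0.4 [189.72304668 489.40884988 231.1248668 ] [-1.79978928e+02 -2.40922344e-03  1.58808499e+02] 18.700000000000003
```

View pics/top0.png

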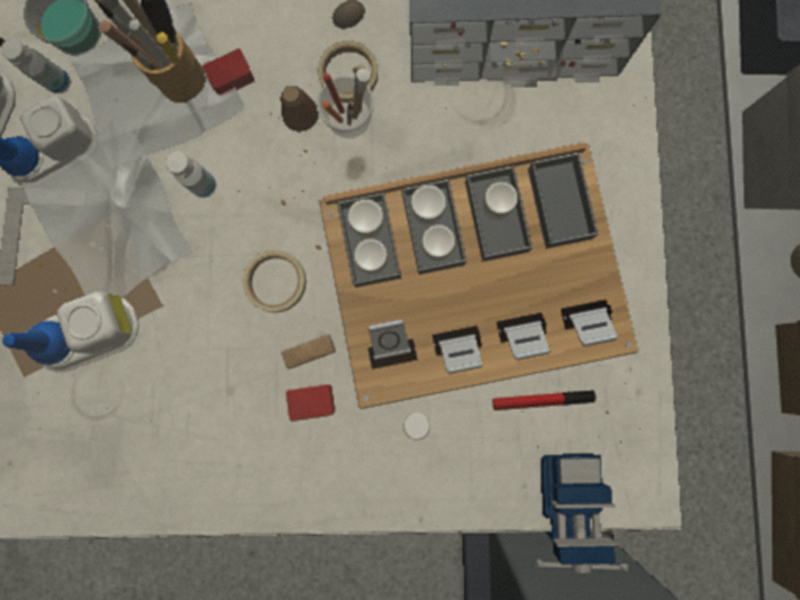

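View pics/scene0.png

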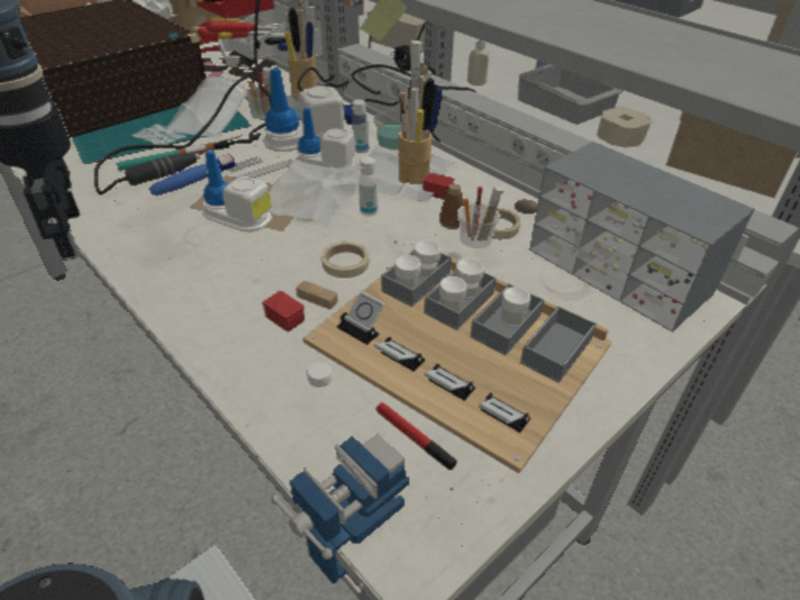

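The top view shows bins holding 2, 2, 1 and 0 jars from left to right. Tag 1 (display 390,340) already leans back with its ring up. Tags 2 to 4 lean forward with bars up, so only tag 2 (460,350) needs turning back. Next I'll locate the board.

```bash
cat > h.py <<'E'
from workcell import get_obs, optics, ticket, manip
import numpy as np
from scipy.spatial.transform import Rotation as R
def px2w(cam,rc,z):
    i=optics.camera_info(cam);P=np.array(i["pose"])
    d=P[:3,:3]@[(rc[1]-i["cx"])/i["fx"],(rc[0]-i["cy"])/i["fy"],1]
    return P[:3,3]+d*(z-P[2,3])/d[2]
def fit():
    s=.64
    im=np.array([(320,200),(587,145),(637,350),(360,407)])*s   # col,row : BL,BR,FR,FL corners
    w=np.array([px2w("top",(r,c),12)[:2] for c,r in im])
    b=np.array([(235,195),(235,-195),(-65,-195),(-65,195)],float)
    wc,bc=w.mean(0),b.mean(0); A=(b-bc).T@(w-wc); U,S,V=np.linalg.svd(A); Q=V.T@U.T
    t=wc-Q@bc; return Q,t,(w-(b@Q.T+t))
E
python3 - <<'E'
from h import *
Q,t,e=fit(); yaw=np.degrees(np.arctan2(Q[1,0],Q[0,0])); print(yaw,t,e.round(1).tolist())
for k in range(4): print((Q@[0,135-90*k]+t).round(1))
for n,l in (("top",[(214.2,337.8),(222,293.1),(221.9,247.4),(206.8,378.4)]),("scene",[(206.8,229.7),(225.7,257.9),(244.1,286.4),(263.6,322.9)])):
    for p in l: print(n,(Q.T@(px2w(n,p,25)[:2]-t)).round(1))
o=get_obs(); T=R.from_euler("xyz",o["orientation"],degrees=True)
print(T.as_matrix().round(3))
for x in (-75,5):
    tgt=np.r_[Q@[x,45]+t,45]; print(tgt.round(1),(T.inv().apply(tgt-o["ee_pos"])/750).round(4), np.linalg.norm(tgt))
E
```

```text
10.31455371956535 [515.59223391 180.54742435] [[-2.1, -3.3], [-3.5, 2.3], [2.6, 2.6], [3.0, -1.6]]
[491.4 313.4]
[507.5 224.8]
[523.6 136.3]
[539.8  47.7]
top [-12.  -50.3]
top [-9.1 45.6]
top [ 10.5 140.5]
top [ -13.9 -137.3]
scene [  7.8 136.3]
scene [-0.5 42.4]
scene [ -6.4 -42.7]
scene [  -3.6 -135.6]
[[-0.932  0.361 -0.   ]
 [ 0.361  0.932 -0.   ]
 [ 0.    -0.    -1.   ]]
[433.7 211.4  45. ] [-0.4374 -0.2279  0.2482] 484.6108438692458
[512.5 225.7  45. ] [-0.5283 -0.1722  0.2482] 561.766554930683
```

Call:
play_rows([
  {"linear": [-0.426,-0.235,0.1],"delta_rot": [0,0,-0.175]},
  {"linear": [-0.426,-0.235,0.1],"delta_rot": [0,0,-0.175]},
  {"linear": [-0.426,-0.235,0.1],"delta_rot": [0,0,-0.175]},
  {"linear": [-0.426,-0.235,0.1],"delta_rot": [0,0,-0.175]},
  {"linear": [-0.426,-0.235,0.1],"delta_rot": [0,0,-0.175]},
  {"linear": [-0.426,-0.235,0.1],"delta_rot": [0,0,-0.175]},
  {"linear": [-0.426,-0.235,0.1],"delta_rot": [0,0,-0.175]},
  {"linear": [-0.426,-0.235,0.1],"delta_rot": [0,0,-0.175]},
], gripper=1)

```text
clock: 1.4
ee_pos: [424.0, 209.1, 156.0]
orientation: [180.0, -0.1, -169.8]
wrist_force: [0.2, 0.8, 0.1]
grip_width: 0.0
grasp_force: 0.0
```

Call:
play_rows([
  {"linear": [0,0,0.05]},
  {"linear": [0,0,0.1]},
  {"linear": [0,0,0.148]},
  {"linear": [0,0,0.148]},
  {"linear": [0,0,0.148]},
])

```text
validation failed for argument at $.co...
```

```bash
python3 - <<'E'
from h import *
import cv2
Q,t,_=fit();o=get_obs();print(o["ee_pos"],o["orientation"],Q.T@(o["ee_pos"][:2]-t),o["wrist_force"])
im=optics.camera("scene")[150:300,190:390,::-1]; cv2.imwrite("pics/s1.png",cv2.resize(im,(800,600),interpolation=cv2.INTER_CUBIC))
E
```

```text
[424.04854317 209.09421799 155.98442899] [ 1.79970872e+02 -6.41614459e-02 -1.69824810e+02] [-84.95294294  44.47655818] [0.23097518 0.7929396  0.10360468]
```

View pics/s1.png

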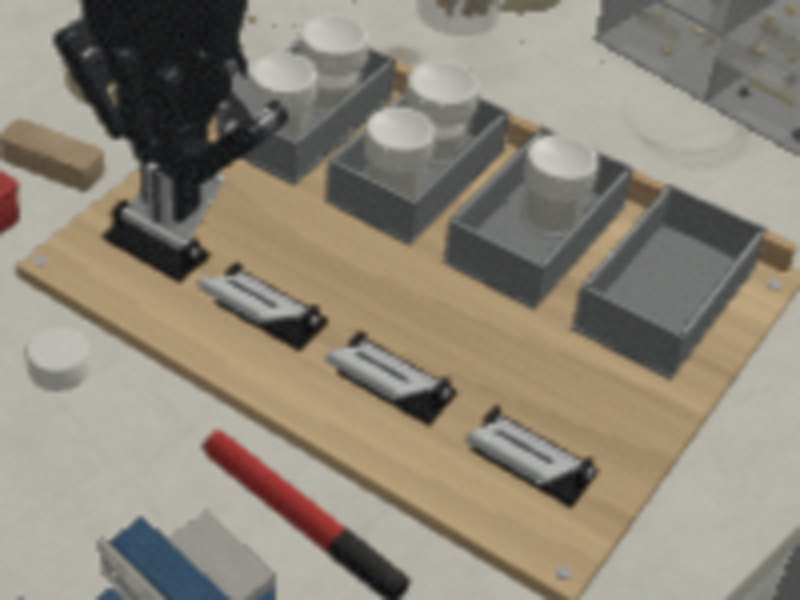

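The close view confirms bins 2, 2, 1, 0 and tags 2 to 4 forward with bars up (crop 260,300; 390,375; 530,455). The move was refused because `delta_rot` was missing, so I'm sending it again with the descent.

Call:
play_rows([
  {"linear": [0,0,0.05],"delta_rot": [0,0,0]},
  {"linear": [0,0,0.1],"delta_rot": [0,0,0]},
  {"linear": [0,0,0.148],"delta_rot": [0,0,0]},
  {"linear": [0,0,0.148],"delta_rot": [0,0,0]},
  {"linear": [0,0,0.148],"delta_rot": [0,0,0]},
])

```text
clock: 2.08
ee_pos: [424.3, 211.1, 47.0]
orientation: [180.0, 0.1, -169.6]
wrist_force: [1.2, 0.4, 0.9]
grip_width: 0.2
grasp_force: 0.0
```

Call:
play_rows([
  {"linear": [-0.02,0,0],"delta_rot": [0,0,0]},
  {"linear": [-0.035,0,0],"delta_rot": [0,0,0]},
  {"linear": [-0.05,0,0],"delta_rot": [0,0,0]},
  {"linear": [-0.06,0,0],"delta_rot": [0,0,0]},
  {"linear": [-0.07,0,0],"delta_rot": [0,0,0]},
  {"linear": [-0.08,0,0],"delta_rot": [0,0,0]},
  {"linear": [-0.09,0,0],"delta_rot": [0,0,0]},
  {"linear": [-0.09,0,0],"delta_rot": [0,0,0]},
])

```text
clock: 3.08
ee_pos: [490.9, 221.8, 45.3]
orientation: [-180.0, 0.0, -169.7]
wrist_force: [-0.6, -0.6, 0.0]
grip_width: -0.0
grasp_force: 0.0
```

Call:
play_rows([
  {"linear": [-0.01,0,0],"delta_rot": [0,0,0]},
  {"linear": [-0.02,0,0],"delta_rot": [0,0,0]},
  {"linear": [-0.03,0,0],"delta_rot": [0,0,0]},
  {"linear": [-0.03,0,0],"delta_rot": [0,0,0]},
  {"linear": [-0.03,0,0],"delta_rot": [0,0,0]},
])

```text
clock: 3.7
ee_pos: [512.4, 225.8, 45.2]
orientation: [-180.0, -0.0, -169.7]
wrist_force: [-0.7, 0.1, -0.2]
grip_width: -0.3
grasp_force: 0.0
```

Call:
play_rows([
  {"linear": [0.05,0,0],"delta_rot": [0,0,0]},
  {"linear": [0.1,0,0],"delta_rot": [0,0,0]},
  {"linear": [0.12,0,-0.05],"delta_rot": [0,0,0]},
  {"linear": [0.14,0,-0.12],"delta_rot": [0,0,0]},
  {"linear": [0.2,0,-0.18],"delta_rot": [0,0,0]},
  {"linear": [0.24,0,-0.24],"delta_rot": [0,0,0]},
  {"linear": [0.24,0,-0.24],"delta_rot": [0,0,0]},
  {"linear": [0.24,0,-0.24],"delta_rot": [0,0,0]},
])

```text
clock: 4.7
ee_pos: [335.6, 193.7, 225.1]
orientation: [180.0, 0.1, -169.7]
wrist_force: [-0.6, 0.1, 0.7]
grip_width: -0.2
grasp_force: 0.0
```

```bash
python3 - <<'E'
from h import *
import cv2
im=optics.camera("scene")[150:300,190:390,::-1]; cv2.imwrite("pics/s2.png",cv2.resize(im,(800,600),interpolation=cv2.INTER_CUBIC))
E
```

```text
(no output)
```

View pics/s2.png

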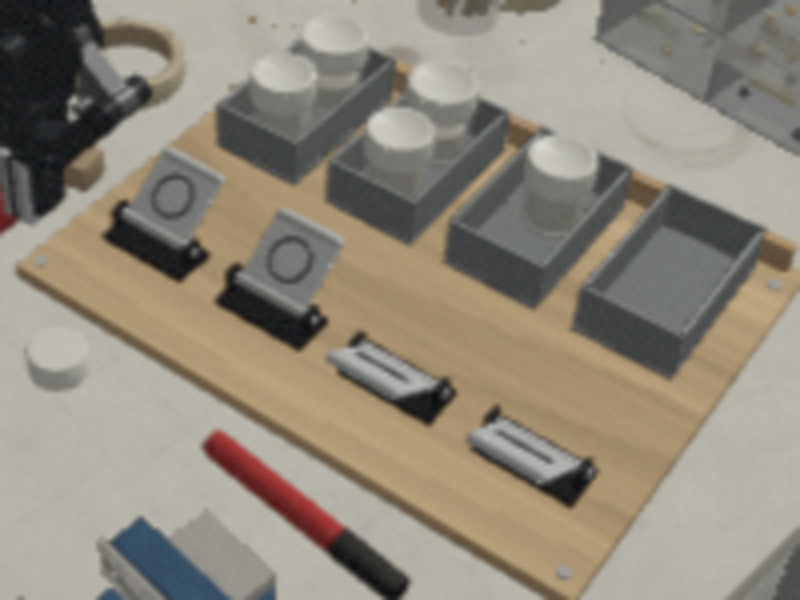

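Tag 2 (290,260) now leans back with its ring up, like tag 1. Tags 3 and 4 still lean forward and nothing else has moved, so I'm handing in.

```bash
python3 -c "
from workcell import ticket; print(ticket.hand_in())"
```

```text
the job is handed in; nothing more can be done
None
```

I pushed tag 2 (from the left) back and handed the job in: the last picture shows all four tags matching their bins (2, 2, 1 and 0 jars, left to right), with no visible shift of the bins, jars or other things in view; the hand-in returned no verdict.

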